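Find the disc cutter hole for a stray punch

ROBOT

A 6-joint arm with a two-finger parallel gripper is mounted at the origin on the work surface. World frame = base frame: x ahead of the robot, y to its left, z up, the work surface at z = 0. Lengths are in m, angles in rad, forces in N, time in s.
With the tool pointing down it reaches from about 0.4 to 0.825 m from the base axis. Payload 7 kg.
Tool frame: the origin (TCP) lies midway between the tips of the shut fingers; the grasp point (between the pads) lies 19 mm behind it; z points along the fingers, x is the direction in which the jaws open and shut, and the axes are right-handed (so a half turn about z gives the same grasp; the last joint's range is limited). The gripper opens to 88 mm and grips with 3 to 60 N. Pads are 19 mm wide; open, the fingers measure 130 mm over their backs; the gripper's body (78 mm by 193 mm) begins 47 mm behind the grasp point.
Start: joints at [1.469, 0.359, 0.012, 0, -1.224, -0.288], TCP at [0.257, 0.624, 0.227] pointing down, gripper open.
Joint ranges: [-3.07, 3.07], [-1.43, 2.12], [-1.02, 1.25], [-3.03, 1.67], [-3.05, -0], [-3.03, 3.03]. Speed limits (rad/s): [2.39, 2.39, 3.01, 3.14, 3.14, 3.14].

INTERFACE

Orientations are given as a rotation vector (axis times angle).
In Python, from station import sense, get_image, camera_info, job_done gives the robot as it stands.
- The arm moves only by the shell command python3 -m crank 'ROWS' [FORCE]. ROWS is JSON, a list that holds one entry, the list of rows, each a list of 7 numbers: the shift along the tool's x, y, z in mm, then the turn, a rotation vector about the tool's x, y, z in rad, then the closure in counts, from 0 (fully open) to 255 (shut). In form: [[[tx, ty, tz, wx, wy, wz, gripper], ...]]. A call has exactly 5 rows; each row shifts and turns the commanded pose from where the row before left it, along the tool's axes as they then stand; what a row does not reach is not made up. A row lasts 1/8 s, in which the tool goes at most 62.5 mm and 10.7 degrees, less where a joint would pass 70% of its speed; a pose out of reach is approached as far as the arm can. A call with a gripper value outside its range is refused whole. The fingers move at their own pace and stop on an object; FORCE is the grip in N (left out, the last holds). Time passes only in rows, so rows that do not move let the fingers close, or fill a call up. It gives the time, the measured TCP pose, the force and the opening at its end, in the units of the state.
- sense(): the state, without advancing time (a new reading comes with each control period).
- get_image(name): name is "side" or "top" or "wrist"; returns the picture (420x560x3 uint8, blue, green, red); there is no depth.
- camera_info(name): a dict with "fx", "fy", "cx", "cy" (pixels), "extrinsics" (4x4, takes a point from camera to world coordinates). Camera axes: x right, y down, z forward; pixel columns grow to the right and rows downward; lengths in m; the calibration is good to about 2 mm. The wrist camera is an equidistant fisheye: a pixel r from the principal point sees the ray r / f radians off the axis. A picture is of the moment at which its call begins: read the wrist's pose just before it. camera_info takes no time and is no camera call; for the wrist camera it gives the pose at the moment of the call.
- job_done(): hands the job in, once; it reports no verdict.
The state is a dict: "clock": time; "joints": joint angles; "qvel": joint speeds; "tau": joint torques, N m; "position": TCP position; "orientation": TCP orientation; "force": force on the tool from outside, world axes, zero at the start; "ft_torque": the same for the moment, N m; "width": finger opening in m.
Only numpy, scipy, OpenCV 4.12 (cv2) and the standard library are available. Lean on these libraries where they do the work, as an engineer would, in place of code of your own. Each camera call takes 0.05 s, during which the arm holds its last target.

TASK

The punch standing on the green pad belongs in the disc cutter, but its size mark has worn off. Try it upright in the cutter's holes one after another, from the smallest upward, with a light hand so that the cutting edges are not chipped, and lower it fully home in the first hole it enters, never into a wider one. Let go of it there and leave the other punches, the tools and the rest of the bench alone.

Things in the scene. Friction and masses are not known exactly. Their poses are not given: they have to be found in the camera images.
- punch_a_mid (a point): One of three look-alike punches (in no told order 24, 27, 30 mm diameter; 0.23, 0.29, 0.36 kg, +-15 %): one of them stands alone on the green pad and is the one to put back, the others stand in the rack. Dark steel cylinder 65 mm tall, ends bevelled 1.5 mm; this point is its centre, half-way up, z its axis. 
- punch_b_mid (a point): One of three look-alike punches (in no told order 24, 27, 30 mm diameter; 0.23, 0.29, 0.36 kg, +-15 %): one of them stands alone on the green pad and is the one to put back, the others stand in the rack. Dark steel cylinder 65 mm tall, ends bevelled 1.5 mm; this point is its centre, half-way up, z its axis. 
- punch_c_mid (a point): One of three look-alike punches (in no told order 24, 27, 30 mm diameter; 0.23, 0.29, 0.36 kg, +-15 %): one of them stands alone on the green pad and is the one to put back, the others stand in the rack. Dark steel cylinder 65 mm tall, ends bevelled 1.5 mm; this point is its centre, half-way up, z its axis. 
- punch_a: the same punch as punch_a_mid; origin at the centre of its lower end
- punch_b: the same punch as punch_b_mid; origin at the centre of its lower end
- punch_c: the same punch as punch_c_mid; origin at the centre of its lower end
- disc_cutter: jeweller's disc cutter: rigid bright steel die block 62 x 222 x 40 mm high, bolted to the bench, with a row of five round holes along its y axis, smallest at +y; origin at the centre of its underside. Its flat top has nothing standing up. Each hole is 1 mm wider than its own punch and 2 mm narrower than the next bigger one. A light hand: well under 30 N on the cutter at any instant
- pad: thin green pad 110 x 110 x 4 mm, fixed; origin at the centre of its underside. The punch to be put back stands upright on it, within 20 mm of its middle
- rack: shallow pale wooden rack 62 x 216 x 22 mm with four compartments in a row along y, floor 4 mm thick, fixed, holding the four other punches upright; origin at the centre of its underside
- punch_s: bystander: the smallest punch, 21 mm diameter, 65 mm tall, in the rack; origin at the centre of its lower end
- punch_l: bystander: the largest punch, 33 mm diameter, 65 mm tall, in the rack; origin at the centre of its lower end
- mallet: bystander: brass-headed mallet lying flat, handle 200 mm along its x, head 60 mm wide and 32 mm high at +x; origin under the middle of its handle
- wax_tin: bystander: round aluminium tin 60 mm wide, 30 mm high; origin at the centre of its underside
- calliper: bystander: flat steel calliper 150 mm long, 10 mm thick; origin on the bench under the middle of its beam
- stone_case: bystander: green case 170 x 60 x 35 mm; origin at the centre of its underside
- hole1 (a point): centre of the mouth of hole 1 of the disc cutter, 22 mm wide (smallest), level with the cutter's top, 40 mm above the bench; axes as the cutter's, where it lies at y = +82 mm. Mouth bevelled 1 mm, flat floor 25 mm down. A punch that does not fit or is some 1.5 mm off centre stops on the rim, at most about 1 mm in; one that is home stands 40 mm above the top, so hold it by its upper 30 mm
- hole2 (a point): centre of the mouth of hole 2 of the disc cutter, 25 mm wide (number 2 from the smallest), level with the cutter's top, 40 mm above the bench; axes as the cutter's, where it lies at y = +45.5 mm. Mouth bevelled 1 mm, flat floor 25 mm down. A punch that does not fit or is some 1.5 mm off centre stops on the rim, at most about 1 mm in; one that is home stands 40 mm above the top, so hold it by its upper 30 mm
- hole3 (a point): centre of the mouth of hole 3 of the disc cutter, 28 mm wide (number 3 from the smallest), level with the cutter's top, 40 mm above the bench; axes as the cutter's, where it lies at y = +6 mm. Mouth bevelled 1 mm, flat floor 25 mm down. A punch that does not fit or is some 1.5 mm off centre stops on the rim, at most about 1 mm in; one that is home stands 40 mm above the top, so hold it by its upper 30 mm
- hole4 (a point): centre of the mouth of hole 4 of the disc cutter, 31 mm wide (number 4 from the smallest), level with the cutter's top, 40 mm above the bench; axes as the cutter's, where it lies at y = -36.5 mm. Mouth bevelled 1 mm, flat floor 25 mm down. A punch that does not fit or is some 1.5 mm off centre stops on the rim, at most about 1 mm in; one that is home stands 40 mm above the top, so hold it by its upper 30 mm
- hole5 (a point): centre of the mouth of hole 5 of the disc cutter, 34 mm wide (largest), level with the cutter's top, 40 mm above the bench; axes as the cutter's, where it lies at y = -82 mm. Mouth bevelled 1 mm, flat floor 25 mm down. A punch that does not fit or is some 1.5 mm off centre stops on the rim, at most about 1 mm in; one that is home stands 40 mm above the top, so hold it by its upper 30 mm
There are look-alikes about, which are no part of the job. Leave any orange or white look-alike of the punch_b alone. What is shaped like the pad but grey or white is not meant.

How it is judged:
On the way, in this order (a step that is already met when the one before it is completed fails the run):
1. the punch from the pad is tried in the smallest hole: its foot touches the rim there ((((horizontal distance between punch_a_mid and hole1 below 0.008 m and contact force between punch_a and disc_cutter above 0.5 N) or (horizontal distance between punch_a_mid and hole1 below 0.005 m and z of punch_a_mid in the frame of hole1 below 0.0295 m)) or ((horizontal distance between punch_b_mid and hole1 below 0.008 m and contact force between punch_b and disc_cutter above 0.5 N) or (horizontal distance between punch_b_mid and hole1 below 0.005 m and z of punch_b_mid in the frame of hole1 below 0.0295 m)) or ((horizontal distance between punch_c_mid and hole1 below 0.008 m and contact force between punch_c and disc_cutter above 0.5 N) or (horizontal distance between punch_c_mid and hole1 below 0.005 m and z of punch_c_mid in the frame of hole1 below 0.0295 m)))).
2. then it is tried in the second hole: it touches the rim there or goes in ((((horizontal distance between punch_a_mid and hole2 below 0.008 m and contact force between punch_a and disc_cutter above 0.5 N) or (horizontal distance between punch_a_mid and hole2 below 0.005 m and z of punch_a_mid in the frame of hole2 below 0.0295 m)) or ((horizontal distance between punch_b_mid and hole2 below 0.008 m and contact force between punch_b and disc_cutter above 0.5 N) or (horizontal distance between punch_b_mid and hole2 below 0.005 m and z of punch_b_mid in the frame of hole2 below 0.0295 m)) or ((horizontal distance between punch_c_mid and hole2 below 0.008 m and contact force between punch_c and disc_cutter above 0.5 N) or (horizontal distance between punch_c_mid and hole2 below 0.005 m and z of punch_c_mid in the frame of hole2 below 0.0295 m)))).
3. if it went into the second hole, it goes on down there more than 14 mm; if not, it is tried in the third hole, touching the rim there or going in (((horizontal distance between punch_a_mid and hole2 below 0.005 m and z of punch_a_mid in the frame of hole2 below 0.0185 m) or ((horizontal distance between punch_b_mid and hole3 below 0.008 m and contact force between punch_b and disc_cutter above 0.5 N) or (horizontal distance between punch_b_mid and hole3 below 0.005 m and z of punch_b_mid in the frame of hole3 below 0.0295 m)) or ((horizontal distance between punch_c_mid and hole3 below 0.008 m and contact force between punch_c and disc_cutter above 0.5 N) or (horizontal distance between punch_c_mid and hole3 below 0.005 m and z of punch_c_mid in the frame of hole3 below 0.0295 m)))).
4. it is home in the smallest hole that takes it (((horizontal distance between punch_a_mid and hole2 below 0.0025 m and z of punch_a_mid in the frame of hole2 below 0.01 m and angle between punch_a_mid's own z axis and vertical below 0.06 rad) or (horizontal distance between punch_b_mid and hole3 below 0.0025 m and z of punch_b_mid in the frame of hole3 below 0.01 m and angle between punch_b_mid's own z axis and vertical below 0.06 rad) or (horizontal distance between punch_c_mid and hole4 below 0.0025 m and z of punch_c_mid in the frame of hole4 below 0.01 m and angle between punch_c_mid's own z axis and vertical below 0.06 rad))), for 0.2 s.
At the end, for the whole second after the job is handed in: The pad's punch stands still and upright (3.4 deg) in the smallest hole that takes it (24 mm: second, 27: third, 30: fourth), within 2.5 mm of the hole's centre and floor; no look-alike punch is on the pad; all other loose things are within 20 mm of where they were ((((horizontal distance between punch_a_mid and hole2 below 0.0025 m and z of punch_a_mid in the frame of hole2 below 0.01 m and angle between punch_a_mid's own z axis and vertical below 0.06 rad) and linear speed of punch_a below 0.01 m/s and distance of each of punch_b_mid, punch_c_mid from where it was at the start of the episode below 0.02 m) or ((horizontal distance between punch_b_mid and hole3 below 0.0025 m and z of punch_b_mid in the frame of hole3 below 0.01 m and angle between punch_b_mid's own z axis and vertical below 0.06 rad) and linear speed of punch_b below 0.01 m/s and distance of each of punch_a_mid, punch_c_mid from where it was at the start of the episode below 0.02 m) or ((horizontal distance between punch_c_mid and hole4 below 0.0025 m and z of punch_c_mid in the frame of hole4 below 0.01 m and angle between punch_c_mid's own z axis and vertical below 0.06 rad) and linear speed of punch_c below 0.01 m/s and distance of each of punch_a_mid, punch_b_mid from where it was at the start of the episode below 0.02 m)) and horizontal distance between each of punch_a_mid, punch_b_mid, punch_c_mid and pad above 0.08 m and distance of each of punch_s, punch_l, mallet, wax_tin, calliper, stone_case from where it was at the start of the episode below 0.02 m); the robot touches nothing.
It fails at once if anything presses on the disc cutter with more than 30 N (contact force between anything else and disc_cutter above 30 N).
It fails at once if the punch is put more than 4 mm down into a hole wider than its own ((horizontal distance between punch_a_mid and hole3 below 0.005 m and z of punch_a_mid in the frame of hole3 below 0.0285 m) or (horizontal distance between punch_a_mid and hole4 below 0.005 m and z of punch_a_mid in the frame of hole4 below 0.0285 m) or (horizontal distance between punch_a_mid and hole5 below 0.005 m and z of punch_a_mid in the frame of hole5 below 0.0285 m) or (horizontal distance between punch_b_mid and hole4 below 0.005 m and z of punch_b_mid in the frame of hole4 below 0.0285 m) or (horizontal distance between punch_b_mid and hole5 below 0.005 m and z of punch_b_mid in the frame of hole5 below 0.0285 m) or (horizontal distance between punch_c_mid and hole5 below 0.005 m and z of punch_c_mid in the frame of hole5 below 0.0285 m)).
It fails at once if another punch, a tool or other loose thing is shifted by more than 20 mm (distance of any of punch_s, punch_l, mallet, wax_tin, calliper, stone_case from where it was at the start of the episode above 0.02 m).
It also fails if it takes over 72 s, if anything falls off the work surface, if the arm or the gripper's body presses on something with over 40 N, if the wrist force passes 120 N, or if a joint passes its speed limit or range.

## Working session

There is one attempt and no reset: what is moved stays moved. The work goes in short steps, Python scripts to look and compute and a shell command to move; the robot and the scene stay as the last step left them, time stands still between calls to the robot, and variables do not carry over. Pictures are saved under pics/ and viewed, and the job is handed in when it is done.

```bash
ls; mkdir -p pics
python3 - <<'E'
from station import *
import cv2
print(sense())
for n in ("top","side","wrist"):
    i=camera_info(n); print(n,i)
    cv2.imwrite(f"pics/{n}0.png",get_image(n))
E
```

```text
pics
{'clock': 0.0, 'joints': array([ 1.46910373e+00,  3.59406960e-01,  1.10465295e-02, -3.70985107e-04,
       -1.22408922e+00, -2.88077259e-01]), 'qvel': array([ 0.0026317 , -0.00060202, -0.00149643, -0.00028226, -0.00076176,
        0.00128137]), 'tau': array([ 4.19389371e-04, -5.82715809e+01,  2.93070495e+01,  6.99703753e+00,
        6.97188894e-03, -1.59509377e-04]), 'position': array([0.25632901, 0.62389953, 0.22560058]), 'orientation': array([ 1.74829719e+00, -2.60859025e+00,  1.64891868e-03]), 'force': array([-0.41172403, -0.39191663,  0.51455702]), 'ft_torque': array([ 0.00298985, -0.00903098,  0.00130712]), 'width': 0.08751192889941745}
top {'fx': 401.53140151712086, 'fy': 401.53140151712086, 'cx': 277.4935123263278, 'cy': 207.47797150937845, 'extrinsics': array([[ 0.01415555, -0.98914789,  0.14623978,  0.37834722],
       [-0.99986487, -0.01278032,  0.01033924,  0.00914058],
       [-0.00835805, -0.14636637, -0.98919514,  1.21708157],
       [ 0.        ,  0.        ,  0.        ,  1.        ]])}
side {'fx': 414.78843910922706, 'fy': 414.78843910922706, 'cx': 286.1306313356451, 'cy': 210.18298833548045, 'extrinsics': array([[-0.94774504, -0.16520049,  0.27292514,  0.24453989],
       [-0.31899123,  0.47758869, -0.81862912,  0.97323401],
       [ 0.00489197, -0.86291242, -0.50532982,  0.67440519],
       [ 0.        ,  0.        ,  0.        ,  1.        ]])}
wrist {'fx': 325.19226210127806, 'fy': 325.19226210127806, 'cx': 278.58492784137496, 'cy': 204.63333094780668, 'extrinsics': array([[-0.37978103, -0.89229033, -0.24409902,  0.32188405],
       [-0.92507395,  0.36692905,  0.09798602,  0.59619169],
       [ 0.00213504,  0.26302288, -0.96478723,  0.38351429],
       [ 0.        ,  0.        ,  0.        ,  1.        ]])}
```

View pics/top0.png

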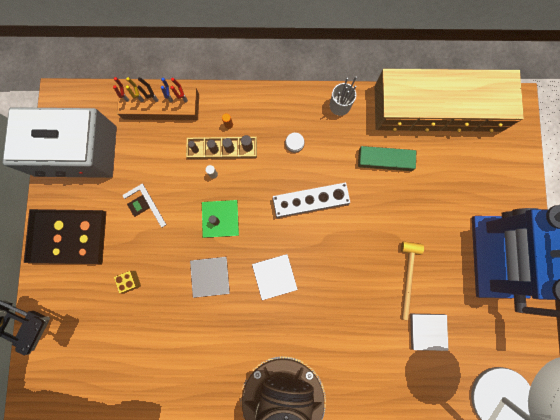

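View pics/side0.png

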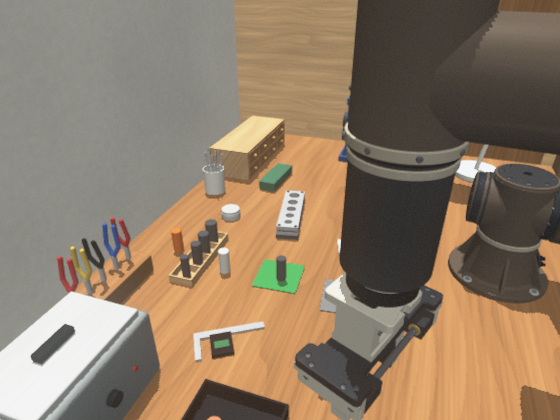

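View pics/wrist0.png

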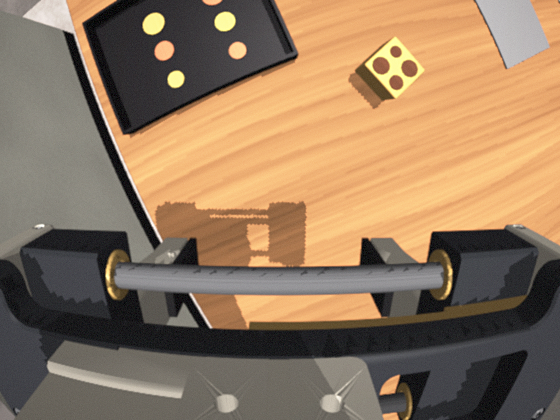

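The top view shows the green pad at about (220,218) with one dark punch at about (213,220). The cutter is at (311,199), with its smallest hole on the left, and the rack is at (221,148). The grey and white squares at (210,277) and (275,277), the white peg at (210,171) and the orange peg at (227,120) are decoys. I'll enlarge this area.

Run:
```python
import cv2
t=cv2.imread("pics/top0.png")
cv2.imwrite("pics/c1.png",cv2.resize(t[170:250,190:270],None,fx=7,fy=7,interpolation=cv2.INTER_CUBIC))
cv2.imwrite("pics/c2.png",cv2.resize(t[170:230,264:358],None,fx=8,fy=8,interpolation=cv2.INTER_CUBIC))
```

```text
(no output)
```

View pics/c1.png

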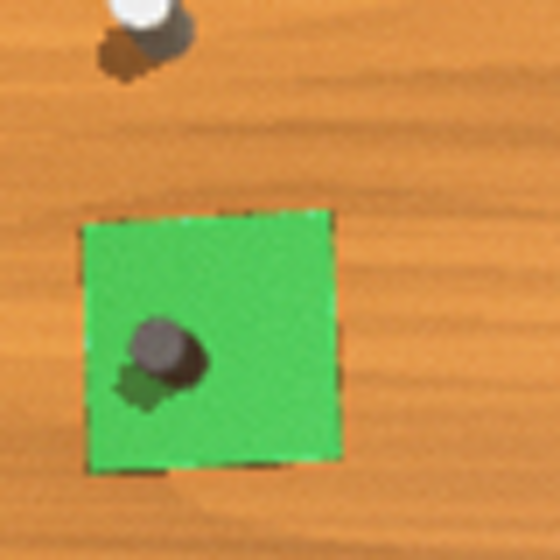

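View pics/c2.png

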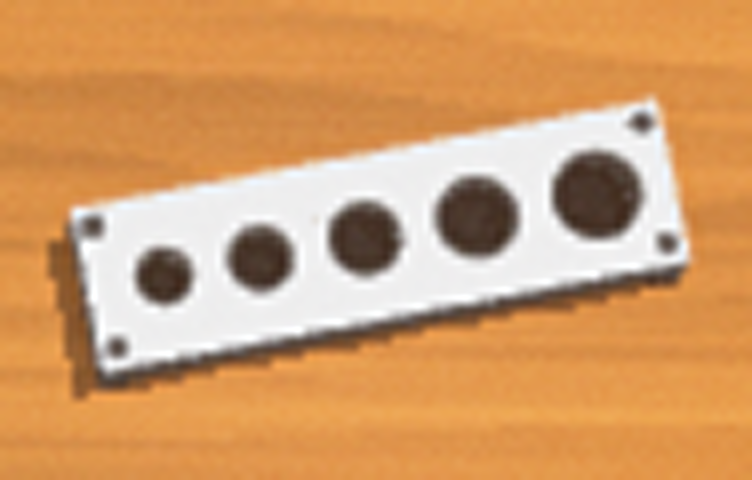

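The crops confirm the target: the only dark punch on a green pad, with its top face at crop (158,346). The hole mouths run from (164,275) for the smallest to (597,195) for the largest. Next I'll convert these to world positions.

```bash
cat > h.py <<'E'
import numpy as np, cv2
from station import *
from scipy.spatial.transform import Rotation as R
def px(name,u,v,z,info=None):
    c=info or camera_info(name); E=np.array(c["extrinsics"])
    x=(u-c["cx"])/c["fx"]; y=(v-c["cy"])/c["fy"]
    if name=="wrist":
        r=np.hypot(x,y); d=np.array([x/r*np.sin(r),y/r*np.sin(r),np.cos(r)]) if r>1e-9 else np.array([0,0,1.])
    else: d=np.array([x,y,1.])
    d=E[:3,:3]@d; o=E[:3,3]
    return o+d*(z-o[2])/d[2]
def proj(name,P,info=None):
    c=info or camera_info(name); E=np.array(c["extrinsics"])
    q=E[:3,:3].T@(np.array(P)-E[:3,3])
    if name=="wrist":
        th=np.arctan2(np.hypot(q[0],q[1]),q[2]); k=th/np.hypot(q[0],q[1])
        return c["cx"]+c["fx"]*q[0]*k, c["cy"]+c["fy"]*q[1]*k
    return c["cx"]+c["fx"]*q[0]/q[2], c["cy"]+c["fy"]*q[1]/q[2]
def crop(u,v,u0,v0,k): return (u+.5)/k-.5+u0,(v+.5)/k-.5+v0
hy=np.array([82,45.5,6,-36.5,-82])/1e3
E
python3 - <<'E'
from h import *
p=px("top",*crop(158,346,190,170,7),0.069); print("punch",p)
for c in [(83,226),(330,211),(341,460),(90,472)]: print("pad",px("top",*crop(*c,190,170,7),0.004))
H=np.array([px("top",*crop(*c,264,170,8),.04)[:2] for c in [(164,275),(261,258),(366,238),(477,216),(597,195)]])
print(H, np.linalg.norm(np.diff(H,axis=0),axis=1))
d=H[0]-H[4]; d/=np.linalg.norm(d); print("ydir",d,"yaw",np.arctan2(-d[0],d[1]))
o=(H-hy[:,None]*d).mean(0); print("origin",o); print(o+hy[:,None]*d-H)
s=sense(); Rm=R.from_rotvec(s["orientation"]).as_matrix(); print(Rm)
for n in [(213,220)]: print(proj("side",p))
E
```

```text
punch [0.51207562 0.20901091 0.069     ]
pad [0.5720891  0.25522427 0.004     ]
pad [0.58012719 0.14716479 0.004     ]
pad [0.47110963 0.13923851 0.004     ]
pad [0.46445386 0.24767699 0.004     ]
[[ 0.56323314  0.00210496]
 [ 0.57008009 -0.03380671]
 [ 0.57810148 -0.07272146]
 [ 0.58691581 -0.11391547]
 [ 0.59540727 -0.1585083 ]] [0.03655857 0.03973286 0.04212646 0.04539411]
ydir [-0.19641831  0.98052019] yaw 0.19770372872060066
origin [ 0.57933682 -0.07831096]
[[-2.62843972e-06 -1.32622652e-05]
 [ 3.19690524e-04  1.09422590e-04]
 [ 5.68220904e-05  2.93625076e-04]
 [-4.09727126e-04 -1.84473956e-04]
 [ 3.58429509e-05 -2.05311445e-04]]
[[-3.80054720e-01 -9.24963943e-01 -3.37179879e-04]
 [-9.24963128e-01  3.80054836e-01 -1.23865005e-03]
 [ 1.27385348e-03 -1.58875842e-04 -9.99999176e-01]]
(np.float64(280.87153381900475), np.float64(256.9363324762002))
```

Everything agrees with the given sizes: the pad edges come out at about 108 mm, the hole spacings match to 0.4 mm, and the punch is 16 mm from the pad's middle. I'll move above the punch with the tool x axis across the cutter row.

```bash
python3 -m crank '[[[28.7,-39.4,7,0,0,0,0],[28.7,-39.4,7,0,0,0,0],[28.7,-39.4,7,0,0,0,0],[28.7,-39.4,7,0,0,0,0],[28.7,-39.4,7,0,0,0,0]]]' 15
```

```text
clock: 0.78
position: [0.3847, 0.4152, 0.1913]
orientation: [1.749, -2.609, 0.0]
force: [0.2, 0.3, -0.1]
width: 0.0874
```

```bash
python3 -m crank '[[[28.7,-39.4,7,0,0,0,0],[28.7,-39.4,7,0,0,0,0],[28.7,-39.4,7,0,0,0,0],[28.7,-39.4,7,0,0,0,0],[28.7,-39.4,7,0,0,0,0]]]'; python3 -m crank '[[[0,0,0,0,0,0.18,0],[0,0,0,0,0,0.18,0],[0,0,0,0,0,0.18,0],[0,0,0,0,0,0.18,0],[0,0,0,0,0,0.18,0]]]'
```

```text
clock: 1.4
position: [0.5125, 0.2077, 0.1563]
orientation: [-1.749, 2.609, 0.0]
force: [0.6, 0.7, -0.3]
width: 0.0874
clock: 2.02
position: [0.5117, 0.209, 0.1563]
orientation: [0.43, -3.112, 0.0]
force: [-0.6, 0.2, 0.1]
width: 0.0876
```

Run:
```python
from h import *
s=sense(); Rm=R.from_rotvec(s["orientation"]).as_matrix(); print(s["clock"],s["position"],s["force"],s["width"]); print(Rm.round(4))
i=camera_info("wrist"); im=get_image("wrist"); cv2.imwrite("pics/w1.png",im)
print("tcp",proj("wrist",s["position"],i),"punch",proj("wrist",[.512,.209,.069],i))
import pickle; pickle.dump(i,open("pics/w1.pkl","wb"))
```

```text
2.025 [0.51172089 0.20901162 0.15632168] [-0.62688329  0.21713943  0.10032011] 0.08755328502185689
[[-9.624e-01 -2.715e-01 -4.000e-04]
 [-2.715e-01  9.624e-01 -2.000e-04]
 [ 5.000e-04 -1.000e-04 -1.000e+00]]
tcp (np.float64(277.8696684150088), np.float64(257.1007560834868)) punch (np.float64(277.69891584038766), np.float64(210.78801575128708))
```

View pics/w1.png

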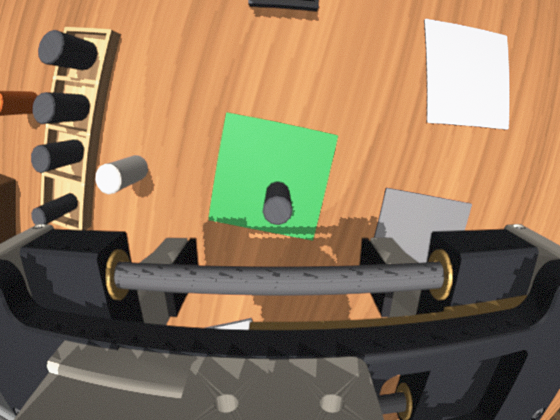

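The wrist picture shows the green pad with the punch between the open fingers, its top face near (277,207). The rack punches are at left and clear.

Run:
```python
import cv2
t=cv2.imread("pics/w1.png")
cv2.imwrite("pics/c3.png",cv2.resize(t[170:240,240:320],None,fx=8,fy=8,interpolation=cv2.INTER_CUBIC))
```

```text
(no output)
```

View pics/c3.png

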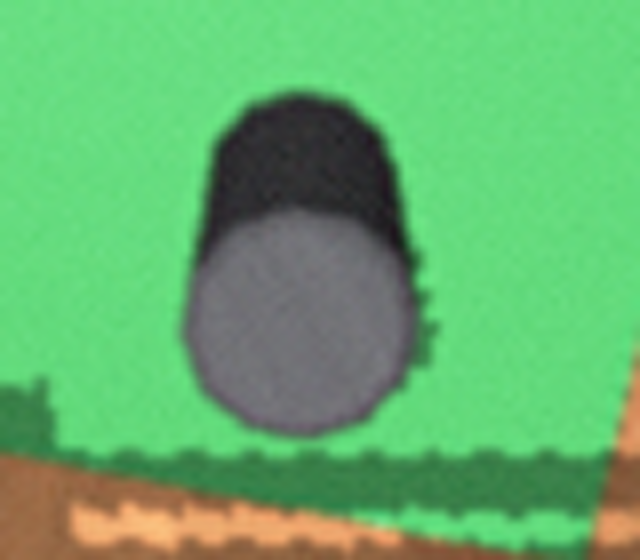

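The top face is centred at crop (300,322), about 28.8 px wide.

Run:
```python
from h import *
import pickle
i=pickle.load(open("pics/w1.pkl","rb"))
u,v=crop(300,322,240,170,8); p=px("wrist",u,v,.069,i); print(p)
a=px("wrist",*crop(185,322,240,170,8),.069,i);b=px("wrist",*crop(415,322,240,170,8),.069,i); print("dia",np.linalg.norm(a-b))
s=sense(); Rm=R.from_rotvec(s["orientation"]).as_matrix()
print("tool shift mm",Rm.T@(p-s["position"])*1e3)
yaw=np.arctan2(Rm[1,0],Rm[0,0]); print("turn needed about tool z", -( (np.pi+.1977-yaw+np.pi)%(2*np.pi)-np.pi))
```

```text
[0.51269688 0.20836787 0.069     ]
dia 0.022576633708135355
tool shift mm [-0.83303194 -0.8622496  87.35621851]
turn needed about tool z 0.06839342030693274
```

```bash
python3 -m crank '[[[-0.8,-0.7,0,0,0,0.068,0],[0,0,25,0,0,0,0],[0,0,30,0,0,0,0],[0,0,30,0,0,0,0],[0,0,20,0,0,0,0]]]'; python3 -m crank '[[[0,0,10,0,0,0,0],[0,0,0,0,0,0,100],[0,0,0,0,0,0,130],[0,0,0,0,0,0,160],[0,0,0,0,0,0,255]]]' 15
```

```text
clock: 2.7
position: [0.5123, 0.2082, 0.0501]
orientation: [0.339, -3.122, 0.001]
force: [0.4, -0.4, -0.7]
width: 0.0877
clock: 3.32
position: [0.5131, 0.2089, 0.0422]
orientation: [-0.334, 3.123, 0.001]
force: [-0.2, 0.7, -0.0]
width: 0.053
```

```bash
python3 -m crank '[[[0,0,0,0,0,0,255],[0,0,0,0,0,0,255],[0,0,0,0,0,0,255],[0,0,0,0,0,0,255],[0,0,0,0,0,0,255]]]' 15
python3 - <<'E'
from h import *
for _ in range(4):
    s=sense(); print(s["clock"],s["position"],s["orientation"],s["force"],s["width"],s["joints"])
E
```

```text
clock: 3.95
position: [0.5129, 0.2087, 0.0416]
orientation: [-0.334, 3.124, 0.0]
force: [0.2, -0.0, 0.2]
width: 0.0239
3.95 [0.51294579 0.20872825 0.04157868] [-3.33989518e-01  3.12367490e+00  1.33974265e-06] [ 0.23260738 -0.0183896   0.15937226] 0.023853570854442552 [ 7.40175452e-01  3.53443008e-01 -4.81367403e-01  9.87220164e-05
 -7.35894285e-01 -5.27214022e-01]
3.95 [0.51294579 0.20872825 0.04157868] [-3.33989518e-01  3.12367490e+00  1.33974265e-06] [ 0.23260738 -0.0183896   0.15937226] 0.023853570854442552 [ 7.40175452e-01  3.53443008e-01 -4.81367403e-01  9.87220164e-05
 -7.35894285e-01 -5.27214022e-01]
3.95 [0.51294579 0.20872825 0.04157868] [-3.33989518e-01  3.12367490e+00  1.33974265e-06] [ 0.23260738 -0.0183896   0.15937226] 0.023853570854442552 [ 7.40175452e-01  3.53443008e-01 -4.81367403e-01  9.87220164e-05
 -7.35894285e-01 -5.27214022e-01]
3.95 [0.51294579 0.20872825 0.04157868] [-3.33989518e-01  3.12367490e+00  1.33974265e-06] [ 0.23260738 -0.0183896   0.15937226] 0.023853570854442552 [ 7.40175452e-01  3.53443008e-01 -4.81367403e-01  9.87220164e-05
 -7.35894285e-01 -5.27214022e-01]
```

The width reads 23.9 mm, so this is the 24 mm punch and I expect it to enter hole 2. It still gets tried in hole 1 first. I'll lift and carry it to just short of hole 1 so the wrist camera sees both the foot and the holes.

```bash
python3 -m crank '[[[0,0,-26,0,0,0,255],[0,0,-40,0,0,0,255],[-1.3,-48,0,0,0,0,255],[-1.3,-48,0,0,0,0,255],[-1.3,-48,0,0,0,0,255]]]'; python3 -m crank '[[[-1.3,-48,0,0,0,-0.016,255],[0,0,14,0,0,0,255],[0,0,0,0,0,0,255],[0,0,0,0,0,0,255],[0,0,0,0,0,0,255]]]'
python3 - <<'E'
from h import *
import pickle
s=sense(); print(s["position"],s["orientation"],s["width"],s["force"],s["qvel"])
i=camera_info("wrist"); im=get_image("wrist"); cv2.imwrite("pics/w2.png",im); pickle.dump((s,i),open("pics/w2.pkl","wb"))
P=s["position"]-[0,0,.0376]; print("foot",proj("wrist",P,i))
for h in [[.5632,.0021,.04],[.5704,-.0337,.04]]: print(proj("wrist",h,i))
cv2.imwrite("pics/c4.png",cv2.resize(im[90:290,180:400],None,fx=3,fy=3,interpolation=cv2.INTER_CUBIC))
E
```

```text
clock: 4.58
position: [0.5467, 0.0675, 0.1073]
orientation: [0.335, -3.123, -0.0]
force: [0.5, 0.7, -1.9]
width: 0.0234
clock: 5.2
position: [0.5587, 0.0231, 0.0939]
orientation: [-0.361, 3.12, 0.0]
force: [-0.3, 0.8, -2.8]
width: 0.0237
[0.55865948 0.02310604 0.09390411] [-3.61115431e-01  3.12027499e+00  1.61014340e-04] 0.023744903114404893 [-0.31995948  0.81239262 -2.84893446] [-0.00273244 -0.00173994  0.00085022 -0.00075774  0.00222868  0.0009863 ]
foot (np.float64(278.04554771084383), np.float64(232.76939934128106))
(np.float64(278.65366088433734), np.float64(194.12857798640727))
(np.float64(280.4765759454139), np.float64(139.44416985149712))
```

View pics/w2.png

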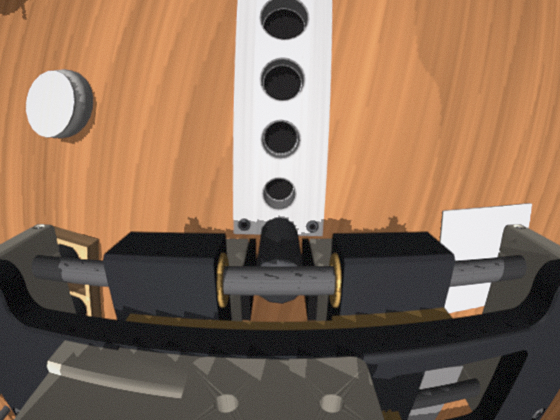

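View pics/c4.png

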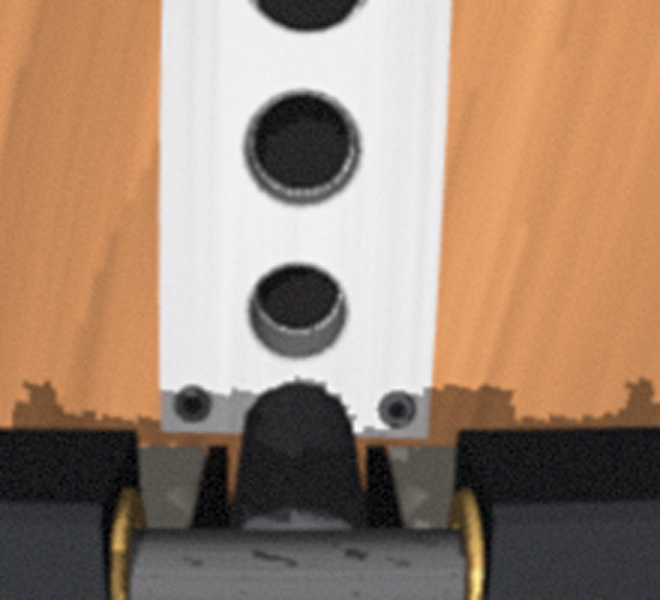

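The smallest hole is nearest the foot, its mouth at crop (298,310), and hole 2 is at (302.5,147). The foot's near edge is at crop (300,380). I'll overlay predicted circles to compare the foot and the holes at sub-pixel level.

```bash
cat >> h.py <<'E'
def circ(c,r,info,u0,v0,k,n=180):
    t=np.linspace(0,2*np.pi,n)
    return np.array([[(a-u0+.5)*k-.5,(b-v0+.5)*k-.5] for a,b in (proj("wrist",[c[0]+r*np.cos(x),c[1]+r*np.sin(x),c[2]],info) for x in t)])
E
python3 - <<'E'
from h import *
import pickle
s,i=pickle.load(open("pics/w2.pkl","rb")); im=cv2.imread("pics/w2.png")
k=6;u0,v0=225,170; c=cv2.resize(im[v0:v0+95,u0:u0+110],None,fx=k,fy=k,interpolation=cv2.INTER_CUBIC)
c=cv2.convertScaleAbs(c,alpha=2.2,beta=20)
Rm=R.from_rotvec(s["orientation"]).as_matrix()
f=s["position"]+Rm@[0,0,.0376]
for ctr,r,col in [(f,.0105,(0,0,255)),(f+[0,0,.0015],.012,(0,255,255)),([.5632,.0021,.04],.012,(255,0,0)),([.5632,.0021,.04],.011,(255,0,255))]:
    q=circ(ctr,r,i,u0,v0,k)
    for a in q.round().astype(int): cv2.circle(c,tuple(a),1,col,-1)
    print(q.min(0),q.max(0))
cv2.imwrite("pics/c5.png",c)
E
```

```text
[222.14505714 285.20888837] [419.05456731 469.83918416]
[207.30499973 275.77072007] [433.84519959 487.98731517]
[216.90454513  41.34592788] [431.93010404 250.52638444]
[225.85054015  50.26220362] [422.98723329 242.03531565]
```

View pics/c5.png

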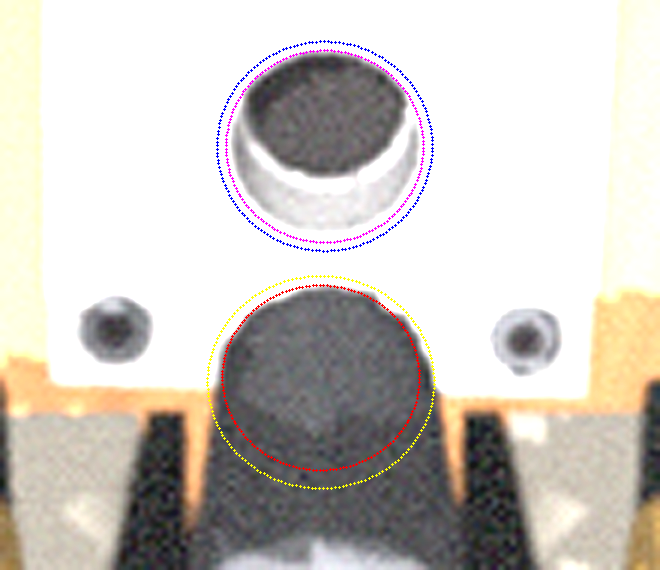

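Run:
```python
from h import *
im=cv2.imread("pics/w2.png"); g=cv2.cvtColor(im,cv2.COLOR_BGR2GRAY).astype(int)
print("rows down col 279:"); print([(v,g[v,277:281].mean().round()) for v in range(170,232)])
for v in (190,193,196): print(v,list(zip(range(256,304),g[v,256:304])))
for v in (222,226,230,234,238): print(v,list(zip(range(254,304),g[v,254:304])))
```

```text
rows down col 279:
[(170, np.float64(236.0)), (171, np.float64(236.0)), (172, np.float64(236.0)), (173, np.float64(236.0)), (174, np.float64(237.0)), (175, np.float64(239.0)), (176, np.float64(233.0)), (177, np.float64(185.0)), (178, np.float64(103.0)), (179, np.float64(34.0)), (180, np.float64(19.0)), (181, np.float64(22.0)), (182, np.float64(35.0)), (183, np.float64(38.0)), (184, np.float64(41.0)), (185, np.float64(39.0)), (186, np.float64(38.0)), (187, np.float64(37.0)), (188, np.float64(37.0)), (189, np.float64(40.0)), (190, np.float64(40.0)), (191, np.float64(38.0)), (192, np.float64(40.0)), (193, np.float64(40.0)), (194, np.float64(37.0)), (195, np.float64(40.0)), (196, np.float64(36.0)), (197, np.float64(36.0)), (198, np.float64(35.0)), (199, np.float64(74.0)), (200, np.float64(132.0)), (201, np.float64(118.0)), (202, np.float64(100.0)), (203, np.float64(101.0)), (204, np.float64(100.0)), (205, np.float64(99.0)), (206, np.float64(101.0)), (207, np.float64(96.0)), (208, np.float64(110.0)), (209, np.float64(159.0)), (210, np.float64(208.0)), (211, np.float64(230.0)), (212, np.fl
[... 8238 characters left out ...]
41)), (271, np.int64(40)), (272, np.int64(44)), (273, np.int64(39)), (274, np.int64(44)), (275, np.int64(42)), (276, np.int64(40)), (277, np.int64(48)), (278, np.int64(42)), (279, np.int64(40)), (280, np.int64(40)), (281, np.int64(33)), (282, np.int64(34)), (283, np.int64(38)), (284, np.int64(42)), (285, np.int64(40)), (286, np.int64(36)), (287, np.int64(35)), (288, np.int64(35)), (289, np.int64(43)), (290, np.int64(36)), (291, np.int64(35)), (292, np.int64(32)), (293, np.int64(29)), (294, np.int64(35)), (295, np.int64(30)), (296, np.int64(29)), (297, np.int64(31)), (298, np.int64(60)), (299, np.int64(100)), (300, np.int64(110)), (301, np.int64(99)), (302, np.int64(70)), (303, np.int64(61))]
```

Run:
```python
from h import *
import pickle
s,i=pickle.load(open("pics/w2.pkl","rb"))
Rm=R.from_rotvec(s["orientation"]).as_matrix()
f0=s["position"]+Rm@[0,0,.0376-.0015]
P=lambda c,r:( lambda q:(q.min(0)+q.max(0))/2)(circ(c,r,i,0,0,1))
# bias-corrected by matching bbox centres
pf=P(f0,.012)
f=px("wrist",*(np.array(proj("wrist",f0,i))+[279.0,234.7]-pf),f0[2],i)
h0=np.array([.5632,.0021,.04]); ph=P(h0,.011)
h=px("wrist",*(np.array(proj("wrist",h0,i))+[279.0,193.35]-ph),.04,i)
h20=np.array([.5704,-.0337,.04]); p2=P(h20,.0125)
h2=px("wrist",*(np.array(proj("wrist",h20,i))+[280.5,138.7]-p2),.04,i)
print("foot",f,"nominal",f0,"hole",h,"hole2",h2,np.linalg.norm(h-h2), "z foot",f0[2]-.0015)
print("foot in tool",Rm.T@(f-s["position"])*1e3)
print("foot->hole1 tool mm",Rm.T@(h-f)*1e3,"h1->h2",Rm.T@(h2-h)*1e3)
```

```text
foot [0.55783813 0.02394054 0.05780411] nominal [0.55867666 0.02311176 0.05780411] hole [0.56306725 0.00165106 0.04      ] hole2 [ 0.57048209 -0.03413071  0.04      ] 0.03654196656068943 z foot 0.05630410973646723
foot in tool [ 0.6270659   0.9983951  36.09973217]
foot->hole1 tool mm [ 9.02243957e-03 -2.28954417e+01  1.78030678e+01] h1->h2 [ 9.53880480e-01 -3.65295145e+01 -2.13510263e-03]
```

```bash
python3 -m crank '[[[0,-10,0,0,0,0,255],[0,-12.9,3,0,0,0,255],[0,0,7,0,0,0,255],[0,0,2,0,0,0,255],[0,0,0,0,0,0,255]]]'
python3 - <<'E'
from h import *
import pickle
s=sense(); print(s["position"],s["orientation"],s["width"],s["force"])
i=camera_info("wrist"); im=get_image("wrist"); cv2.imwrite("pics/w3.png",im); pickle.dump((s,i),open("pics/w3.pkl","wb"))
c=cv2.resize(im[120:260,220:340],None,fx=5,fy=5,interpolation=cv2.INTER_CUBIC)
cv2.imwrite("pics/c6.png",cv2.convertScaleAbs(c,alpha=1.3,beta=10)[:600])
E
```

```text
clock: 5.88
position: [0.5635, -0.0003, 0.0812]
orientation: [0.359, -3.12, 0.0]
force: [-0.3, -0.5, -2.9]
width: 0.0235
[ 5.63507917e-01 -2.83777020e-04  8.11913848e-02] [ 3.58620025e-01 -3.12031157e+00  2.62200633e-04] 0.02348936998099879 [-0.27308653 -0.47790223 -2.89897453]
```

View pics/c6.png

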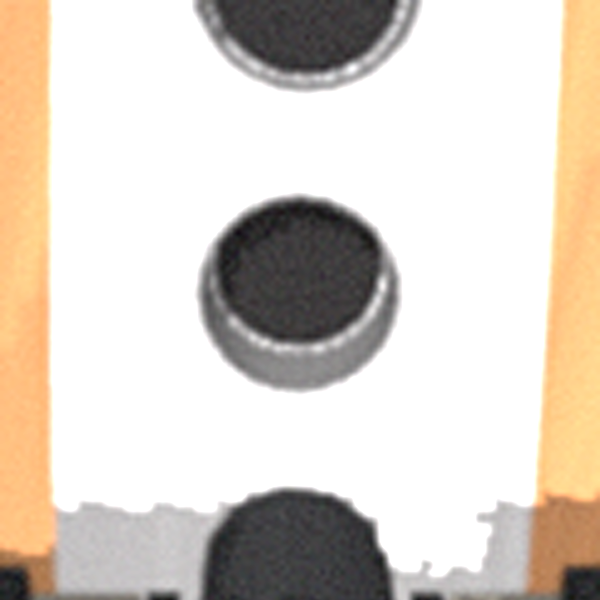

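Hole 1 is now under the foot, with hole 2 at crop (299,292) ahead of it. I'll lower gently, watching the force.

```bash
python3 -m crank '[[[0,0,1,0,0,0,255],[0,0,1,0,0,0,255],[0,0,0.5,0,0,0,255],[0,0,0.3,0,0,0,255],[0,0,0,0,0,0,255]]]'; python3 -m crank '[[[0,0,0.4,0,0,0,255],[0,0,0,0,0,0,255],[0,0,0.3,0,0,0,255],[0,0,0,0,0,0,255],[0,0,0,0,0,0,255]]]'
```

```text
clock: 6.55
position: [0.5637, -0.0002, 0.0788]
orientation: [0.359, -3.121, 0.0]
force: [0.1, -0.1, -1.3]
width: 0.0231
clock: 7.18
position: [0.5637, -0.0002, 0.0781]
orientation: [0.359, -3.121, 0.0]
force: [-0.3, -0.7, -3.7]
width: 0.0237
```

```bash
python3 -m crank '[[[0,0,0.3,0,0,0,255],[0,0,0,0,0,0,255],[0,0,0.3,0,0,0,255],[0,0,0,0,0,0,255],[0,0,0,0,0,0,255]]]'
```

```text
clock: 7.8
position: [0.5638, -0.0002, 0.0775]
orientation: [-0.359, 3.121, -0.0]
force: [-0.5, -0.2, -1.7]
width: 0.0236
```

```bash
python3 -m crank '[[[0,0,0.3,0,0,0,255],[0,0,0,0,0,0,255],[0,0,0.2,0,0,0,255],[0,0,0,0,0,0,255],[0,0,0,0,0,0,255]]]'
```

```text
clock: 8.43
position: [0.5639, -0.0001, 0.0773]
orientation: [-0.359, 3.12, -0.0]
force: [-2.1, 0.4, 5.2]
width: 0.0233
```

Contact at the right height: force rose by about 8 N and the punch stopped on the rim, so it doesn't enter hole 1. Before trying hole 2, I'll measure it against the foot from the last picture.

```bash
python3 -m crank '[[[0,0,-1,0,0,0,255],[0,0,-5,0,0,0,255],[0,0,0,0,0,0,255],[0,0,0,0,0,0,255],[0,0,0,0,0,0,255]]]'
python3 - <<'E'
from h import *
import pickle
s,i=pickle.load(open("pics/w3.pkl","rb"))
Rm=R.from_rotvec(s["orientation"]).as_matrix()
f0=s["position"]+Rm@[0,0,.0376-.0015]
P=lambda c,r:( lambda q:(q.min(0)+q.max(0))/2)(circ(c,r,i,0,0,1))
q=circ(f0,.012,i,0,0,1); dv=217.0-q[:,1].min(); du=278.9-(q[:,0].min()+q[:,0].max())/2
f=px("wrist",*(np.array(proj("wrist",f0,i))+[du,dv]),f0[2],i)
h0=np.array([.5704,-.0339,.04]); p2=P(h0,.0125)
h=px("wrist",*(np.array(proj("wrist",h0,i))+[279.6,178.2]-p2),.04,i)
q2=circ(h0,.0125,i,0,0,1); print(q2.max(0)-q2.min(0),"obs 40.2 39.6")
print("foot",f,"nom",f0,"h2",h,"tool",Rm.T@(f-f0)*1e3,Rm.T@(h-f)*1e3)
s=sense();cv2.imwrite("pics/w4.png",get_image("wrist")); pickle.dump((s,camera_info("wrist")),open("pics/w4.pkl","wb"));print(s["position"],s["force"],s["width"])
im=cv2.imread("pics/w4.png")
c=cv2.resize(im[120:260,220:340],None,fx=5,fy=5,interpolation=cv2.INTER_CUBIC)
cv2.imwrite("pics/c7.png",cv2.convertScaleAbs(c,alpha=1.3,beta=10)[:600])
E
```

```text
clock: 9.05
position: [0.5636, -0.0002, 0.0828]
orientation: [0.359, -3.121, 0.0]
force: [-0.2, -0.5, -2.7]
width: 0.0239
[40.14004309 39.40766834] obs 40.2 39.6
foot [5.62738882e-01 5.54945328e-04 4.50913952e-02] nom [ 5.63482050e-01 -2.92816886e-04  4.50913952e-02] h2 [ 0.57038937 -0.03416352  0.04      ] tool [5.31463693e-01 9.94256800e-01 3.20212315e-04] [  0.42155046 -35.54843797   5.09460585]
[ 5.63609627e-01 -2.04115073e-04  8.28051909e-02] [-0.24119753 -0.53444428 -2.70695161] 0.023857133307920934
```

View pics/c7.png

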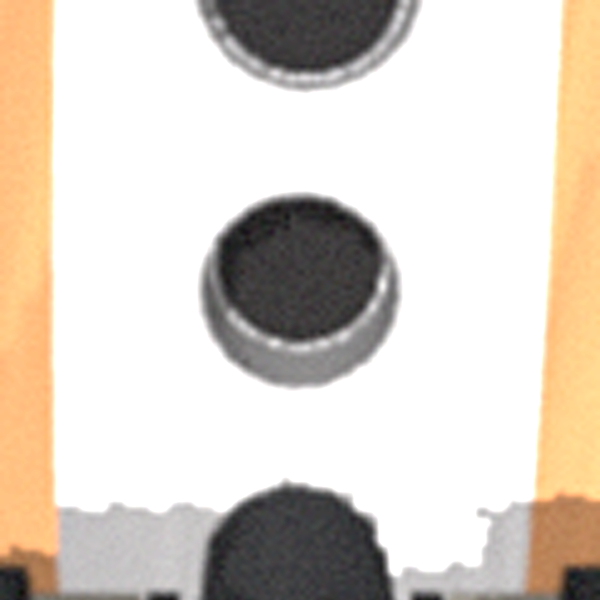

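```bash
python3 -m crank '[[[0.3,-17.9,0,0,0,0,255],[0.3,-17.9,0,0,0,0,255],[0,0,2,0,0,0,255],[0,0,1.5,0,0,0,255],[0,0,0,0,0,0,255]]]'; python3 -m crank '[[[0,0,0.5,0,0,0,255],[0,0,0.5,0,0,0,255],[0,0,0.3,0,0,0,255],[0,0,0.3,0,0,0,255],[0,0,0,0,0,0,255]]]'
```

```text
clock: 9.72
position: [0.5711, -0.0352, 0.0792]
orientation: [0.359, -3.121, 0.0]
force: [0.6, -0.3, -2.7]
width: 0.0232
clock: 10.35
position: [0.5713, -0.0351, 0.0779]
orientation: [0.359, -3.121, 0.0]
force: [-0.6, 0.6, -3.2]
width: 0.0239
```

```bash
python3 -m crank '[[[0,0,0.3,0,0,0,255],[0,0,0,0,0,0,255],[0,0,0.3,0,0,0,255],[0,0,0,0,0,0,255],[0,0,0,0,0,0,255]]]'
```

```text
clock: 10.98
position: [0.5713, -0.0352, 0.0773]
orientation: [-0.359, 3.121, 0.0]
force: [0.3, 0.3, -2.3]
width: 0.0237
```

```bash
python3 -m crank '[[[0,0,0.3,0,0,0,255],[0,0,0,0,0,0,255],[0,0,0.2,0,0,0,255],[0,0,0,0,0,0,255],[0,0,0,0,0,0,255]]]'
```

```text
clock: 11.6
position: [0.5713, -0.0352, 0.0768]
orientation: [0.359, -3.121, 0.0]
force: [0.1, -0.5, -2.1]
width: 0.0235
```

```bash
python3 -m crank '[[[0,0,0.3,0,0,0,255],[0,0,0,0,0,0,255],[0,0,0.3,0,0,0,255],[0,0,0,0,0,0,255],[0,0,0,0,0,0,255]]]'
```

```text
clock: 12.22
position: [0.5713, -0.0352, 0.0762]
orientation: [-0.359, 3.121, -0.0]
force: [-0.1, -0.3, -1.7]
width: 0.0235
```

```bash
python3 -m crank '[[[0,0,0.3,0,0,0,255],[0,0,0,0,0,0,255],[0,0,0.2,0,0,0,255],[0,0,0,0,0,0,255],[0,0,0,0,0,0,255]]]'
```

```text
clock: 12.85
position: [0.5712, -0.0351, 0.0755]
orientation: [0.359, -3.121, -0.0]
force: [0.1, 1.4, -1.9]
width: 0.0235
```

```bash
python3 -m crank '[[[0,0,0.3,0,0,0,255],[0,0,0.2,0,0,0,255],[0,0,0.2,0,0,0,255],[0,0,0,0,0,0,255],[0,0,0,0,0,0,255]]]'
```

```text
clock: 13.48
position: [0.5712, -0.0352, 0.0749]
orientation: [0.359, -3.121, -0.0]
force: [-1.1, 1.5, -2.4]
width: 0.0235
```

```bash
python3 -m crank '[[[0,0,0.3,0,0,0,255],[0,0,0.3,0,0,0,255],[0,0,0.3,0,0,0,255],[0,0,0,0,0,0,255],[0,0,0,0,0,0,255]]]'
```

```text
clock: 14.1
position: [0.5713, -0.0351, 0.074]
orientation: [-0.359, 3.121, 0.0]
force: [0.5, 2.7, -1.3]
width: 0.0234
```

The punch is 3.6 mm down in hole 2 with no vertical reaction, so it fits. A side force of 2.7 N in +y shows it is slightly off, so I'll shift a few tenths that way and go on down.

```bash
python3 -m crank '[[[0,0.3,0,0,0,0,255],[0,0.2,0,0,0,0,255],[0,0,0.5,0,0,0,255],[0,0,0.5,0,0,0,255],[0,0,0,0,0,0,255]]]'
```

```text
clock: 14.72
position: [0.5711, -0.0347, 0.073]
orientation: [0.359, -3.121, 0.0]
force: [-0.5, 0.5, -2.7]
width: 0.0235
```

```bash
python3 -m crank '[[[0,0,0.5,0,0,0,255],[0,0,0.5,0,0,0,255],[0,0,0.5,0,0,0,255],[0,0,0.5,0,0,0,255],[0,0,0,0,0,0,255]]]'
```

```text
clock: 15.35
position: [0.5711, -0.0347, 0.071]
orientation: [0.359, -3.121, 0.0]
force: [0.3, 0.2, -3.2]
width: 0.0234
```

```bash
python3 -m crank '[[[0,0,1,0,0,0,255],[0,0,1,0,0,0,255],[0,0,1,0,0,0,255],[0,0,1,0,0,0,255],[0,0,1,0,0,0,255]]]'
```

```text
clock: 15.98
position: [0.5712, -0.0347, 0.066]
orientation: [0.359, -3.121, -0.0]
force: [-0.7, 0.6, -2.4]
width: 0.0233
```

```bash
python3 -m crank '[[[0,0,1,0,0,0,255],[0,0,1,0,0,0,255],[0,0,1,0,0,0,255],[0,0,1,0,0,0,255],[0,0,0,0,0,0,255]]]'
```

```text
clock: 16.6
position: [0.5711, -0.0347, 0.062]
orientation: [0.359, -3.121, 0.0]
force: [-0.6, -0.5, -3.1]
width: 0.0233
```

```bash
python3 -m crank '[[[0,0,1,0,0,0,255],[0,0,1,0,0,0,255],[0,0,1,0,0,0,255],[0,0,1,0,0,0,255],[0,0,0,0,0,0,255]]]'
```

```text
clock: 17.23
position: [0.5711, -0.0347, 0.0579]
orientation: [0.359, -3.121, 0.0]
force: [0.3, 0.8, -2.3]
width: 0.0237
```

```bash
python3 -m crank '[[[0,0,1,0,0,0,255],[0,0,1,0,0,0,255],[0,0,1,0,0,0,255],[0,0,0.5,0,0,0,255],[0,0,0.3,0,0,0,255]]]'
```

```text
clock: 17.85
position: [0.5712, -0.0347, 0.0542]
orientation: [0.359, -3.121, 0.0]
force: [-0.4, 0.2, -2.7]
width: 0.0238
```

```bash
python3 -m crank '[[[0,0,0.3,0,0,0,255],[0,0,0.2,0,0,0,255],[0,0,0.2,0,0,0,255],[0,0,0,0,0,0,255],[0,0,0,0,0,0,255]]]'
```

```text
clock: 18.48
position: [0.5712, -0.0347, 0.0536]
orientation: [0.359, -3.121, 0.0]
force: [-0.4, 0.3, -2.6]
width: 0.0238
```

```bash
python3 -m crank '[[[0,0,0.2,0,0,0,255],[0,0,0,0,0,0,255],[0,0,0.2,0,0,0,255],[0,0,0,0,0,0,255],[0,0,0,0,0,0,255]]]'
```

```text
clock: 19.1
position: [0.5712, -0.0347, 0.0532]
orientation: [-0.359, 3.121, -0.0]
force: [0.7, -0.6, -3.1]
width: 0.0234
```

```bash
python3 -m crank '[[[0,0,0.3,0,0,0,255],[0,0,0,0,0,0,255],[0,0,0.2,0,0,0,255],[0,0,0,0,0,0,255],[0,0,0,0,0,0,255]]]'
```

```text
clock: 19.73
position: [0.5711, -0.0347, 0.0527]
orientation: [0.359, -3.121, 0.0]
force: [0.2, 0.1, -2.8]
width: 0.0236
```

```bash
python3 -m crank '[[[0,0,0.2,0,0,0,255],[0,0,0,0,0,0,255],[0,0,0.2,0,0,0,255],[0,0,0,0,0,0,255],[0,0,0,0,0,0,255]]]'
```

```text
clock: 20.35
position: [0.5713, -0.0348, 0.0525]
orientation: [-0.359, 3.121, -0.0]
force: [-1.5, -0.0, 3.0]
width: 0.0236
```

Floor reached: +6 N at TCP z 0.0525, which is the predicted home height. Releasing and backing off.

```bash
python3 -m crank '[[[0,0,-0.2,0,0,0,255],[0,0,0,0,0,0,170],[0,0,0,0,0,0,130],[0,0,0,0,0,0,100],[0,0,0,0,0,0,100]]]'
python3 - <<'E'
from station import *
s=sense(); print(s["position"],s["force"],s["width"])
E
```

```text
clock: 20.98
position: [0.5712, -0.0347, 0.0524]
orientation: [0.359, -3.121, -0.0]
force: [-0.4, -0.7, 1.2]
width: 0.0513
[ 0.57116369 -0.03465349  0.05238479] [-0.43526353 -0.73826099  1.22824329] 0.051329244799179906
```

```bash
python3 -m crank '[[[0,0,-5,0,0,0,100],[0,0,-20,0,0,0,100],[0,0,-30,0,0,0,100],[0,0,-40,0,0,0,100],[0,0,-30,0,0,0,100]]]'
python3 - <<'E'
from h import *
s=sense(); print(s["position"],s["force"],s["width"])
i=camera_info("wrist"); w=get_image("wrist"); t=get_image("side"); 
cv2.imwrite("pics/w9.png",w); cv2.imwrite("pics/s9.png",cv2.resize(t[150:300,150:350],None,fx=4,fy=4,interpolation=cv2.INTER_CUBIC))
print("expect top face hole2 z .08",proj("wrist",[.5704,-.0341,.08],i),"hole3",proj("wrist",[.5780,-.0728,.04],i),"if on top .105",proj("wrist",[.5704,-.0341,.105],i))
E
```

```text
clock: 21.6
position: [0.5715, -0.0347, 0.1797]
orientation: [-0.359, 3.119, 0.0]
force: [-0.3, 0.5, -0.1]
width: 0.0533
[ 0.57153146 -0.03467075  0.17967673] [-0.25828021  0.50019151 -0.11117119] 0.05330857145391686
expect top face hole2 z .08 (np.float64(279.52946086602066), np.float64(207.64738957900204)) hole3 (np.float64(281.0323429964326), np.float64(154.39713850846135)) if on top .105 (np.float64(279.56981977038294), np.float64(216.71265043307835))
```

View pics/w9.png

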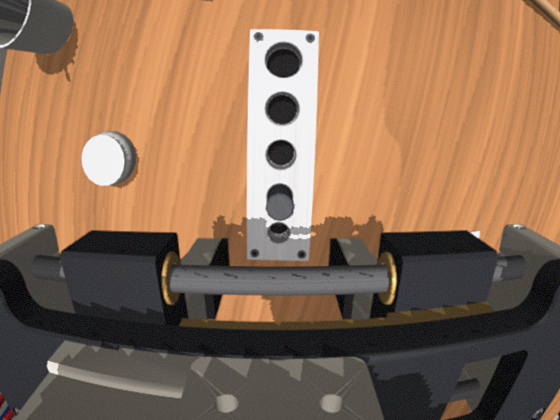

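View pics/s9.png

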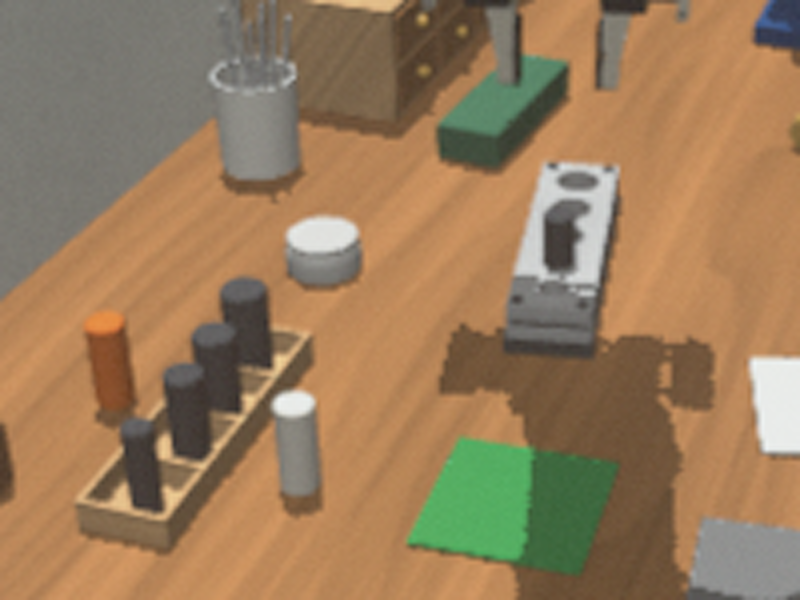

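The punch stands upright in the second hole, its top near (280,205) in the wrist view. That matches 40 mm above the cutter (predicted row 207.6), not standing on the rim (216.7). The first hole behind it is free, and the side view shows the rack and tin undisturbed and the pad empty. Handing in.

```bash
python3 -c "
from station import *
print(job_done()); s=sense(); print(s['clock'],s['force'])"
```

```text
the job is handed in; nothing more can be done
None
the job is handed in; nothing more can be done
```

The punch from the green pad is home in hole 2, the smallest hole that takes it, and the job is handed in. `job_done` gives no verdict, so what follows rests on my own checks.

- **Size:** the gripper measured the punch at about 23.9 mm, so it is the 24 mm one.
- **Hole 1:** it stopped on the rim. The measured contact force was about 8 N, well under the 30 N limit.
- **Hole 2:** it went in with no measurable vertical resistance. There was a brief side push of 2.7 N, which I removed by shifting 0.5 mm. It reached the floor with about 6 N at the height predicted for home.
- **Last checks:** after letting go, the wrist and side pictures showed it upright in hole 2, with its top about 40 mm above the cutter. In the side picture the pad was empty and the rack punches, tin and case looked undisturbed. The mallet and calliper were not in view at the end. I did not measure any other object's final position.
- **Disagreements:** the wrist camera placed the punch's foot about 1 mm from where the arm's own position readings put it. I therefore aligned using the foot and hole seen in the same picture. The first try in hole 1 was probably up to about 1 mm off centre. No other check failed.

The arm was clear of everything at about 21.6 s, out of the 72 s allowed.

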